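Tap a sandal sole straight on the press board

TASK

The large sole on the grey press board lies crooked. Nudge it sideways with the fingertips, tapping one end from one side and the other end from the opposite side, until it lies straight along the board's long white line and centred where the two white lines cross; keep it flat on the board, do not lift it, and leave the small sole where it is.

Things in the scene. Friction and masses are not known exactly. Their poses are not given: they have to be found in the camera images.
- sole: Large sandal sole lying loose on the press board: rigid wood, dark top, 240 mm long, 26 mm thick, 0.2-0.4 kg. Origin: middle of underside; x along its length to the toe, z up. Round heel (radius 36 mm) centred at x = -84 mm, round toe (radius 42 mm) at x = +78 mm, straight flanks between. Pushed near one end it slides, swings the other end back a little and stops when the push stops.
- board: Flat grey press board fixed to the bench, 360 x 280 mm, top 10 mm above its origin (under its centre). Long white line along its x axis and a white cross line along y, crossing at the centre. Lying on it: a wooden heel cap (40 mm across, 12 mm high) near the +x, -y corner, a brass ring (38 mm across, 10 mm high) near the -x, +y corner.
- small_sole: Small sole of the same make, 160 mm long, 52 to 62 mm wide, 20 mm thick, loose on the bench to the left or right of the board. Not to be moved. Origin: middle of its underside, x along its length to the toe.
Mind the look-alikes: they are no part of the job. Leave any blue look-alike of the sole alone.

How it is judged:
By the outcome, as a careful person would: the job done as asked, in the order asked, and still so for the second after the job is handed in, with the robot touching nothing.
It also fails if it takes over 45 s, if anything falls off the work surface, if the arm or the gripper's body presses on something with over 40 N, if the wrist force passes 120 N, or if a joint passes its speed limit or range.

ROBOT

A 6-joint arm with a two-finger parallel gripper is mounted at the origin on the work surface. World frame = base frame: x ahead of the robot, y to its left, z up, the work surface at z = 0. Lengths are in m, angles in rad, forces in N, time in s.
With the tool pointing down it reaches from about 0.3 to 0.775 m from the base axis. Payload 14.6 kg.
Tool frame: the origin (TCP) lies at the very end of the fingers, on their centre line; the grasp point (between the pads) lies 19 mm behind it; z points along the fingers, y is the line along which they close (so a half turn about z gives the same grasp; the last joint's range is limited). The gripper opens to 94 mm and grips with 3 to 60 N. Pads are 16 mm wide; open, the fingers measure 119 mm over their backs; the gripper's body (75 mm by 177 mm) begins 78 mm behind the grasp point.
Start: joints at [-1.217, 0.3, 1.521, -0, 1.321, -0.067], TCP at [0.225, -0.502, 0.173] pointing down, gripper open.
Joint ranges: [-3.03, 3.03], [-0.79, 2.21], [0.23, 2.52], [-1.04, 4.18], [0, 3.07], [-2.55, 2.55]. Speed limits (rad/s): [2.22, 2.22, 2.57, 3.14, 3.14, 3.14].

INTERFACE

Orientations are given as [roll, pitch, yaw] about the fixed x, y, z axes, in that order (R = Rz(yaw) Ry(pitch) Rx(roll)).
In Python, from station import ctrl gives the robot as it stands.
- The arm moves only by the tool carry_out, never from a script. Its argument "motion" is text: rows parted by semicolons, each of 7 numbers parted by spaces: the shift along the world's x, y, z in m, then the turn, a rotation vector about the world's x, y, z in degrees, then the closure in counts, from 0 (fully open) to 255 (shut). In form: dx dy dz wx wy wz hand; .... A call has 1 to 20 rows; each row shifts and turns the commanded pose from where the row before left it; what a row does not reach is not made up. A row lasts 1/12 s, in which the tool goes at most 41.7 mm and 7.16 degrees, less where a joint would pass 70% of its speed; a pose out of reach is approached as far as the arm can. A call is refused whole if a number of a shift passes 0.0417 or a number of a turn 7.16, either way. A call with a gripper value outside its range is refused whole. The fingers move at their own pace and stop on an object; "grip_force" is the grip in N (left out, the last holds). Time passes only in rows, so rows that do not move let the fingers close. It gives the time, the measured TCP pose, the force, the opening and the grip force at its end, in the units of the state.
- ctrl.get_obs(): the state, without advancing time (a new reading comes with each control period).
- ctrl.camera(name): name is "side" or "top" or "wrist"; returns a dict with "pixels" (420x560x3 uint8, red, green, blue), "range_z" (420x560 float32, m along the optical axis (not along the pixel's ray), 0 where there is no reading), "K" (3x3 intrinsics, pixels), "position" and "attitude" of the camera in the world. Camera axes: x right, y up, looking along -z (the intrinsics and any distortion apply to the point x, -y, -z); pixel columns grow to the right and rows downward; lengths in m; the calibration is good to about 2 mm. A picture is of the moment at which its call begins.
- ctrl.hand_in(): hands the job in; it is judged then, once.
The state is a dict: "time_s": time; "qpos": joint angles; "joint_vel": joint speeds; "tau": joint torques, N m; "ee_pos": TCP position; "eef_rot": TCP orientation; "force": force on the tool from outside, world axes, zero at the start; "moment": the same for the moment, N m; "grip_width": finger opening in m; "grip_force": force on a finger pad.
Only numpy, scipy, OpenCV 4.12 (cv2) and the standard library are available. Lean on these libraries where they do the work, as an engineer would, in place of code of your own. Each camera call takes 0.05 s, during which the arm holds its last target. There are 200 camera calls.

## Working session

There is one attempt and no reset: what is moved stays moved. The work goes in short steps, Python scripts to look and compute and a tool call to move; the robot and the scene stay as the last step left them, time stands still between calls to the robot, and variables do not carry over. Pictures are saved under pics/ and viewed, at most 10 in all, crops included, and the job is handed in when it is done.

Besides the shell and the picture viewer there is one more tool, called after "Emit:" as a command line: name --argument value ..., lists and objects as JSON in quotes. carry_out: Moves the arm, as the interface text tells. Its arguments: {"type":"object","properties":{"motion":{"type":"string"},"grip_force":{"type":"number"}},"required":["motion"]}

```bash
mkdir -p pics; cat > h.py <<'E'
import numpy as np, cv2
from scipy.spatial.transform import Rotation as R
from station import ctrl
def cam(n):
    c=ctrl.camera(n); return c
def att(c):
    a=np.array(c["attitude"],float)
    if a.shape==(3,3): return a
    if a.size==3: return R.from_euler('xyz',a).as_matrix()
    return None
def cloud(c):
    z=c["range_z"]; v,u=np.mgrid[:z.shape[0],:z.shape[1]]; K=np.array(c["K"])
    p=np.stack([(u-K[0,2])/K[0,0]*z,-(v-K[1,2])/K[1,1]*z,-z],-1)
    return p@att(c).T+np.array(c["position"])
def save(c,f): cv2.imwrite("pics/"+f,c["pixels"][:,:,::-1])
E
python3 - <<'E'
from h import *
c=cam("top"); save(c,"top1.png"); print({k:c[k] for k in c if k not in("pixels","range_z")}); print(ctrl.get_obs())
np.savez("top1.npz",P=cloud(c),I=c["pixels"])
E
```

```text
{'K': array([[402.5440833 ,   0.        , 280.501404  ],
       [  0.        , 402.5440833 , 207.18084181],
       [  0.        ,   0.        ,   1.        ]]), 'position': array([0.201841  , 0.00207316, 1.30553248]), 'attitude': array([ 0.15956733, -0.01811925, -1.55758818])}
{'time_s': 0.05, 'qpos': array([-1.21657762e+00,  3.00485081e-01,  1.52156283e+00,  4.19279355e-05,
        1.32065241e+00, -6.66158876e-02]), 'joint_vel': array([ 0.00068907, -0.00248433, -0.00182276,  0.00065511,  0.001032  ,
        0.00030788]), 'tau': array([ 1.61935171e-03, -5.33213496e+01, -3.53708017e+01,  7.10777147e-02,
        2.35185254e-02, -5.47435445e-05]), 'ee_pos': array([ 0.22459129, -0.50175   ,  0.17238639]), 'eef_rot': array([-3.14049014e+00, -1.14255294e-04,  4.20824135e-01]), 'force': array([-0.05593727, -0.66744989, -0.61136564]), 'moment': array([-0.0291332 ,  0.03770826,  0.01764181]), 'grip_force': 0.0, 'grip_width': 0.09381164827910186}
```

View pics/top1.png

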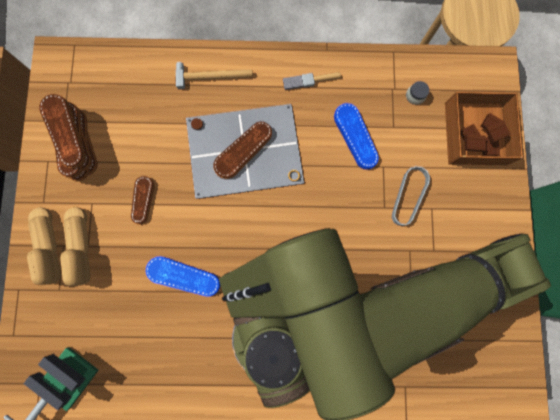

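The sole candidates are: dark sole on the grey board at (243,150), which is the target. The others are the small dark sole (142,200), the dark stack (67,135), and the blue look-alikes (356,135) and (183,277). The board's heel cap is at (196,124) and the ring at (294,175), so board +x points image-left, which is about world +y.

```bash
cat >> h.py <<'E'
from scipy.optimize import least_squares
def sdf(p,pose,m=0):
    # 2D signed distance to the sole outline (hull of two circles)
    c,s=np.cos(pose[2]),np.sin(pose[2]); q=(p-pose[:2])@np.array([[c,-s],[s,c]])
    a=-.084;b=.078;r1=.036;r2=.042;L=b-a
    x=q[:,0]-a; y=abs(q[:,1]); k=(r1-r2)/L; h=np.sqrt(1-k*k)
    t=x*h*0+x*h-y*k   # along tangent
    d=x*k+y*h-r1
    d1=np.hypot(x,y)-r1; d2=np.hypot(x-L,y)-r2
    return np.where(t<0,d1,np.where(t>L*h,d2,d))
def fitsole(xy,guess):
    # xy: outline points (world)
    best=None
    for dy in (0,np.pi):
        g=np.array(guess)+[0,0,dy]
        f=least_squares(lambda q:sdf(xy,q),g,loss='soft_l1',f_scale=.002,x_scale=[.01,.01,.05])
        print("fit",f.x.round(4),"cost",f.cost,"rms",np.sqrt(np.mean(f.fun**2)))
        if best is None or f.cost<best.cost: best=f
    return best.x
def project_plane(c,uv,z):
    K=np.array(c["K"]); uv=np.asarray(uv,float)
    d=np.stack([(uv[:,0]-K[0,2])/K[0,0],-(uv[:,1]-K[1,2])/K[1,1],-np.ones(len(uv))],-1)@att(c).T
    o=np.array(c["position"]); return (o+d*((z-o[2])/d[:,2])[:,None])[:,:2]
def soleoutline(c,roi,ztop=.036):
    P=cloud(c); I=c["pixels"].astype(int); u0,v0,u1,v1=roi
    m=np.zeros(I.shape[:2],np.uint8); 
    mm=(I[...,0]-I[...,2]>20)&(P[...,2]>.027)&(P[...,2]<.05); m[v0:v1,u0:u1]=mm[v0:v1,u0:u1]
    cs,_=cv2.findContours(m,cv2.RETR_EXTERNAL,cv2.CHAIN_APPROX_NONE); k=max(cs,key=cv2.contourArea)
    return k[:,0,:],P
def lines(c,roi,ctr,yaw):
    # white line pixels -> board pose refine
    P=cloud(c); I=c["pixels"].astype(int); u0,v0,u1,v1=roi
    w=(I.min(-1)>205)&(np.ptp(I,axis=-1)<25); v,u=np.nonzero(w); k=(u>=u0)&(u<u1)&(v>=v0)&(v<v1)
    xy=project_plane(c,np.stack([u[k],v[k]],-1),.010)
    def res(q,p=xy):
        cc,s=np.cos(q[2]),np.sin(q[2]); r=(p-q[:2])@np.array([[cc,-s],[s,cc]])
        return np.where((abs(r[:,0])>.18)|(abs(r[:,1])>.14),.02,np.minimum(abs(r[:,0]),abs(r[:,1])))
    f=least_squares(res,[*ctr,yaw],loss='soft_l1',f_scale=.003,x_scale=[.01,.01,.05],diff_step=1e-4)
    print("board",f.x.round(4),"n",len(xy),"med",np.median(f.fun)); return f.x
E
python3 - <<'E'
from h import *
c=cam("top"); roi=(205,110,280,185)
k,P=soleoutline(c,roi); print(len(k)); print("top z",np.median(P[145:155,238:245,2]),"board z",P[125:135,215:222,2].mean(),"bench",P[220:230,240:250,2].mean())
xy=project_plane(c,k,.036); g=xy.mean(0); fitsole(xy,[*g,np.arctan2(*np.linalg.svd(xy-g)[2][0][::-1])])
I=c["pixels"].astype(int);print(I[152:160,200],I[130,210])
crs=project_plane(c,[(247,153.5),(193,157),(300,150)],.01);print(crs)
d=crs[1]-crs[2]
lines(c,(185,100,305,200),crs[0],np.arctan2(d[1],d[0]))
cv2.imwrite("pics/crop1.png",cv2.resize(c["pixels"][90:210,120:310,::-1],None,fx=4,fy=4,interpolation=cv2.INTER_CUBIC))
E
```

```text
154
top z 0.036057788824596315 board z 0.00919341698804543 bench -0.00033420012277589616
fit [0.598  0.1084 2.3776] cost 0.00040987643572580005 rms 0.0028311704903650333
fit [0.5972 0.1102 5.536 ] cost 0.0006636701911423241 rms 0.004223534178922571
[[162 166 170]
 [164 169 174]
 [194 194 195]
 [229 227 226]
 [230 229 226]
 [189 191 192]
 [160 164 171]
 [158 161 167]] [157 161 165]
[[ 0.589725    0.09519249]
 [ 0.57439112  0.27352999]
 [ 0.60511726 -0.08121304]]
board [0.6033 0.1059 1.7314] n 190 med 0.0017771739894799593
```

View pics/crop1.png

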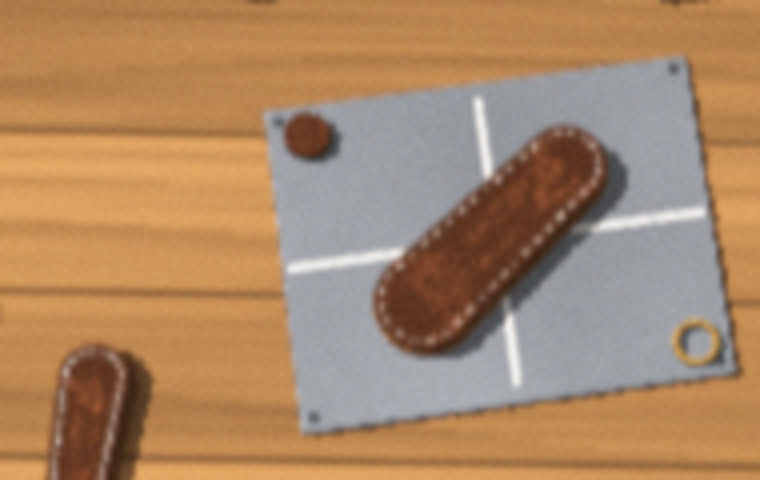

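The crop shows the brown sole on the board at crop (490,240), toe to the lower left. The long line runs from (288,268) to (706,212), the heel cap is upper left and the ring lower right. This is the right object. I'll move above the near side with the fingers closed.

Emit:
carry_out --motion "0.0122 0.0315 0.006 0 0 0 255; 0.0122 0.0315 0.006 0 0 0 255; 0.0122 0.0315 0.006 0 0 0 255; 0.0122 0.0315 0.006 0 0 0 255; 0.0122 0.0315 0.006 0 0 0 255; 0.0122 0.0315 0.006 0 0 0 255; 0.0122 0.0315 0.006 0 0 0 255; 0.0122 0.0315 0.006 0 0 0 255; 0.0122 0.0315 0.006 0 0 0 255; 0.0122 0.0315 0.006 0 0 0 255; 0.0122 0.0315 0.006 0 0 0 255; 0.0122 0.0315 0.006 0 0 0 255; 0.0122 0.0315 0.006 0 0 0 255; 0.0122 0.0315 0.006 0 0 0 255; 0.0122 0.0315 0.006 0 0 0 255; 0.0122 0.0315 0.006 0 0 0 255; 0.0122 0.0315 0.006 0 0 0 255; 0.0122 0.0315 0.006 0 0 0 255; 0.0122 0.0315 0.006 0 0 0 255; 0.0122 0.0315 0.006 0 0 0 255" --grip_force 10

```text
time_s: 1.77
ee_pos: [0.4688, 0.1298, 0.293]
eef_rot: [-3.141, 0.0, 0.421]
force: [1.5, -0.8, 0.2]
grip_width: 0.0005
grip_force: 0.0
```

```bash
python3 - <<'E'
from h import *
c=cam("wrist"); save(c,"w1.png"); o=ctrl.get_obs(); print({k:np.round(o[k],3) for k in o}); print(c["position"],c["attitude"],c["K"][0])
P=cloud(c); print(P[::60,::80].round(3)[...,2])
E
```

```text
{'time_s': np.float64(1.817), 'qpos': array([2.010e-01, 9.500e-02, 1.489e+00, 1.000e-03, 1.557e+00, 1.349e+00]), 'joint_vel': array([-0.086, -0.048,  0.077, -0.006, -0.031, -0.13 ]), 'tau': array([ -9.878, -45.245, -33.312,  -1.093,   0.191,  -0.819]), 'ee_pos': array([0.47 , 0.134, 0.294]), 'eef_rot': array([-3.141e+00, -1.000e-03,  4.230e-01]), 'force': array([1.291, 2.987, 0.707]), 'moment': array([ 0.108, -0.05 ,  0.019]), 'grip_force': np.float64(0.0), 'grip_width': np.float64(0.0)}
[0.53921943 0.16247637 0.50541511] [-2.67299435e-01 -7.65331850e-05 -1.15064653e+00] [313.57453472   0.         282.33930809]
[[ 0.001 -0.     0.002  0.01   0.012  0.001  0.002]
 [-0.002  0.002 -0.     0.009  0.012  0.037  0.001]
 [ 0.001  0.021 -0.     0.011  0.036  0.011  0.   ]
 [ 0.002  0.     0.001  0.     0.011  0.012 -0.   ]
 [ 0.     0.024  0.001  0.001 -0.001  0.001  0.001]
 [ 0.433  0.001  0.027  0.435  0.434  0.001 -0.   ]
 [ 0.438  0.     0.     0.448  0.448  0.     0.   ]]
```

View pics/w1.png

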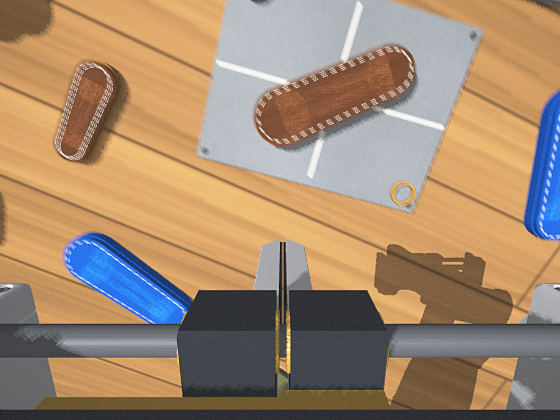

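The wrist view shows the sole at (335,97), toe left at (285,115), and both white lines clearly, with the closed fingertips at about (283,245). I'll measure from this view.

```bash
cat >> h.py <<'E'
def measure(c,b0=(.6033,.1059,1.7314),s0=None):
    P=cloud(c); I=c["pixels"].astype(int); H,W=I.shape[:2]
    def loc(p,q):
        cc,s=np.cos(q[2]),np.sin(q[2]); return (p-np.array(q[:2]))@np.array([[cc,-s],[s,cc]])
    L=loc(P[...,:2],b0); on=(abs(L[...,0])<.2)&(abs(L[...,1])<.16)&(c["range_z"]>0)
    m=(on&(P[...,2]>.030)&(P[...,2]<.045)).astype(np.uint8); m=cv2.morphologyEx(m,cv2.MORPH_OPEN,np.ones((3,3),np.uint8))
    k=max(cv2.findContours(m,cv2.RETR_EXTERNAL,cv2.CHAIN_APPROX_NONE)[0],key=cv2.contourArea)[:,0]
    xy=project_plane(c,k,.036); g=xy.mean(0); v=np.linalg.svd(xy-g)[2][0]
    if v@[-.5,.86]<0: v=-v
    s=fitsole(xy,[*g,np.arctan2(v[1],v[0])])
    w=on&(P[...,2]<.02)&(I.min(-1)>205)&(np.ptp(I,axis=-1)<25)
    w&=cv2.dilate(m,np.ones((15,15),np.uint8))==0
    vv,uu=np.nonzero(w); p=project_plane(c,np.stack([uu,vv],-1),.01)
    q=np.array(b0)
    for i in range(6):
        r=loc(p,q); A=[];y=[]; t=.012 if i<2 else .005
        a=(abs(r[:,1])<t)&(abs(r[:,0])>.03)&(abs(r[:,0])<.16); b=(abs(r[:,0])<t)&(abs(r[:,1])>.03)&(abs(r[:,1])<.13)
        A=np.r_[np.c_[0*r[a,0],1+0*r[a,0],r[a,0]],np.c_[1+0*r[b,0],0*r[b,0],-r[b,1]]]; y=np.r_[r[a,1],r[b,0]]
        d=np.linalg.lstsq(A,y,rcond=None)[0]; cc,sn=np.cos(q[2]),np.sin(q[2])
        q=q+[cc*d[0]-sn*d[1],sn*d[0]+cc*d[1],d[2]]
    e=loc(s[:2],q); th=(s[2]-q[2]+np.pi)%(2*np.pi)-np.pi
    f=lambda P0,o:(P0[0]+o*np.cos(P0[2]),P0[1]+o*np.sin(P0[2]))
    print("board",q.round(4),"n",a.sum(),b.sum(),"res",np.abs(A@d-y).mean().round(4))
    print("sole in board: x %.1f y %.1f mm yaw %.1f deg"%(*(e*1e3),np.degrees(th)))
    for n,o in(("toe",.078),("heel",-.084)): print(n,np.round(f(s,o),4),"target",np.round(f(q,o),4))
    return s,q
E
python3 - <<'E'
from h import *
measure(cam("wrist"))
E
```

```text
fit [0.6031 0.1099 2.3738] cost 0.000979725296802498 rms 0.0026820176036248962
fit [0.6018 0.111  5.511 ] cost 0.0015921611309182245 rms 0.004135454976205257
board [0.6063 0.1072 1.7294] n 426 372 res 0.0016
sole in board: x 3.2 y 2.8 mm yaw 36.9 deg
toe [0.547  0.1641] target [0.594  0.1842]
heel [0.6635 0.0516] target [0.6196 0.0243]
```

Emit:
carry_out --motion "0 0 -0.038 0 0 0 255; 0 0 -0.038 0 0 0 255; 0 0 -0.038 0 0 0 255; 0 0 -0.038 0 0 0 255; 0 0 -0.038 0 0 0 255; 0 0 -0.038 0 0 0 255; 0 0 -0.03 0 0 0 255; 0 0 -0.012 0 0 0 255; 0.0073 0.0033 0 0 0 0 255; 0.0073 0.0033 0 0 0 0 255; 0.0073 0.0033 0 0 0 0 255; 0.0046 0.002 0 0 0 0 255; 0.0046 0.002 0 0 0 0 255; 0.0046 0.002 0 0 0 0 255; 0.0046 0.002 0 0 0 0 255; 0.0046 0.002 0 0 0 0 255; 0.0046 0.002 0 0 0 0 255; 0.0046 0.002 0 0 0 0 255; 0.0046 0.002 0 0 0 0 255; 0.0046 0.002 0 0 0 0 255"

```text
time_s: 3.53
ee_pos: [0.5324, 0.1561, 0.0229]
eef_rot: [-3.142, 0.0, 0.421]
force: [0.4, 0.1, -0.6]
grip_width: 0.0003
grip_force: 0.0
```

```bash
python3 - <<'E'
from h import *
c=cam("top"); save(c,"t2.png"); measure(c); measure(cam("wrist")); o=ctrl.get_obs(); print(o["ee_pos"],o["force"])
E
```

```text
fit [0.6056 0.1228 2.1836] cost 0.00106580136872066 rms 0.012669729313038697
fit [0.7138 0.1059 6.9251] cost 0.0012009484558418732 rms 0.012488580395920771
board [0.6021 0.1052 1.7418] n 46 29 res 0.0022
sole in board: x 16.8 y -6.4 mm yaw 25.3 deg
toe [0.5607 0.1867] target [0.5888 0.1821]
heel [0.6539 0.0541] target [0.6164 0.0224]
fit [0.6037 0.1102 2.3589] cost 0.0062149013755966225 rms 0.00781605316267978
fit [0.6004 0.1129 5.4722] cost 0.006955702929482416 rms 0.007223979974902968
board [0.606  0.1073 1.7284] n 1594 904 res 0.0015
sole in board: x 3.3 y 1.9 mm yaw 36.1 deg
toe [0.5484 0.1652] target [0.5938 0.1843]
heel [0.6632 0.051 ] target [0.6192 0.0243]
[0.53252279 0.15612903 0.02287916] [ 0.50212745 -0.2402788   0.33529441]
```

```bash
python3 - <<'E'
from h import *
c=cam("wrist"); save(c,"w2.png")
E
```

```text
(no output)
```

View pics/w2.png

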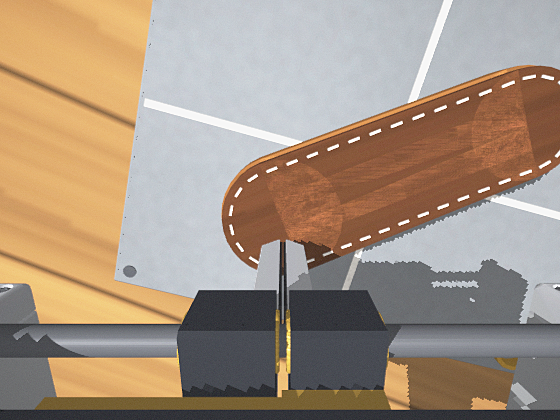

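The picture shows the sole still at about 37° to the line. The fingertip at (283,240) is drawn over the toe edge at about (283,268), and the force is near zero. I'll check the depths there.

```bash
python3 - <<'E'
from h import *
c=cam("wrist"); P=cloud(c)
for u,v in [(272,238),(275,245),(292,245),(275,260),(262,285),(300,285),(283,225),(283,215),(245,245),(330,245),(400,150),(250,130)]: print(u,v,P[v,u].round(4))
c=cam("side"); save(c,"s2.png"); o=ctrl.get_obs(); print(o["ee_pos"],o["force"],o["time_s"])
E
```

```text
272 238 [0.5325 0.165  0.0368]
275 245 [0.5395 0.1651 0.0657]
292 245 [0.5426 0.1557 0.0634]
275 260 [0.5397 0.1647 0.0867]
262 285 [0.5368 0.1691 0.111 ]
300 285 [0.5442 0.1542 0.1123]
283 225 [0.544  0.162  0.0371]
283 215 [0.5502 0.1648 0.0367]
245 245 [0.5205 0.1796 0.037 ]
330 245 [0.5438 0.1271 0.0367]
400 150 [0.6184 0.1154 0.0368]
250 130 [0.59   0.2076 0.0108]
[0.53176378 0.155829   0.02285086] [-0.30736815 -0.33817457 -0.23697535] 3.7833
```

View pics/s2.png

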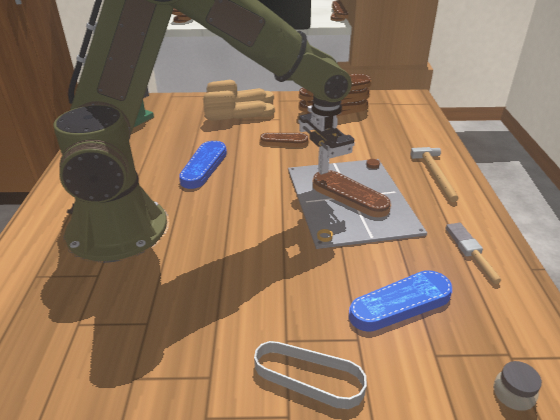

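```bash
python3 - <<'E'
from h import *
c=cam("wrist"); P=cloud(c); I=c["pixels"]
for v in range(218,262,3): print(v,[ (P[v,u].round(3).tolist(),I[v,u].tolist()) for u in (275,292)])
E
```

```text
218 [([0.546, 0.169, 0.037], [135, 82, 52]), ([0.55, 0.158, 0.037], [145, 94, 58])]
221 [([0.544, 0.168, 0.036], [135, 87, 59]), ([0.549, 0.158, 0.038], [137, 87, 60])]
224 [([0.542, 0.167, 0.037], [136, 88, 61]), ([0.547, 0.157, 0.036], [156, 100, 71])]
227 [([0.54, 0.166, 0.037], [135, 88, 58]), ([0.545, 0.156, 0.036], [177, 112, 78])]
230 [([0.538, 0.165, 0.037], [134, 85, 56]), ([0.543, 0.155, 0.036], [163, 103, 67])]
233 [([0.536, 0.164, 0.036], [134, 87, 61]), ([0.541, 0.154, 0.037], [188, 114, 79])]
236 [([0.534, 0.164, 0.037], [134, 84, 56]), ([0.539, 0.153, 0.038], [140, 88, 60])]
239 [([0.532, 0.163, 0.037], [135, 79, 49]), ([0.537, 0.152, 0.036], [131, 81, 55])]
242 [([0.539, 0.165, 0.059], [185, 189, 193]), ([0.543, 0.156, 0.061], [182, 189, 192])]
245 [([0.539, 0.165, 0.066], [181, 183, 185]), ([0.543, 0.156, 0.065], [181, 182, 187])]
248 [([0.538, 0.165, 0.068], [180, 181, 185]), ([0.542, 0.156, 0.068], [179, 180, 183])]
251 [([0.539, 0.165, 0.074], [181, 184, 187]), ([0.543, 0.156, 0.074], [182, 183, 187])]
254 [([0.539, 0.165, 0.078], [183, 184, 188]), ([0.543, 0.156, 0.078], [180, 183, 185])]
257 [([0.539, 0.165, 0.082], [183, 183, 189]), ([0.543, 0.157, 0.083], [181, 182, 184])]
260 [([0.539, 0.164, 0.086], [180, 181, 186]), ([0.543, 0.157, 0.087], [183, 181, 189])]
```

```bash
python3 - <<'E'
import cv2
i=cv2.imread("pics/s2.png")[90:240,270:430]; cv2.imwrite("pics/s2c.png",cv2.resize(i,None,fx=4,fy=4,interpolation=cv2.INTER_CUBIC))
E
```

```text
(no output)
```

View pics/s2c.png

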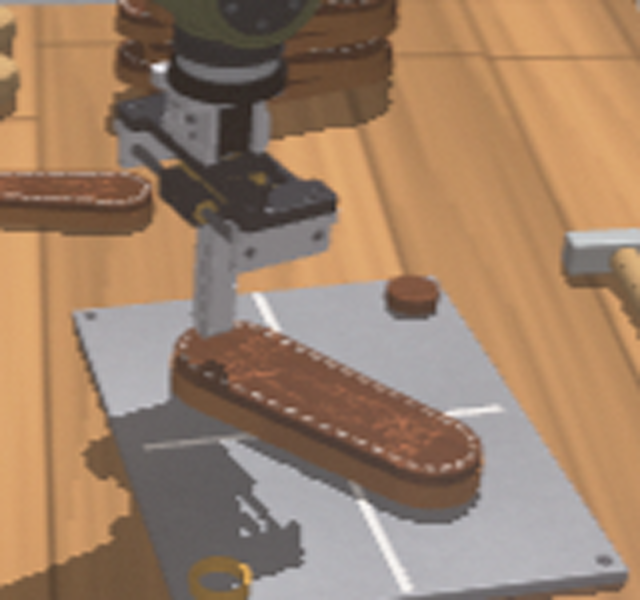

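The close-up shows the fingertip hovering over the toe at about crop (215,330). The depth puts its real end at z≈0.059, roughly 36 mm higher than the reported TCP. The sole hasn't moved. I'll back off and go lower by that amount, checking the force.

Emit:
carry_out --motion "-0.0165 -0.007 0 0 0 0 255; -0.0165 -0.007 0 0 0 0 255; -0.0165 -0.007 0 0 0 0 255; 0 0 -0.01 0 0 0 255; 0 0 -0.01 0 0 0 255; 0 0 -0.01 0 0 0 255; 0 0 -0.006 0 0 0 255; 0 0 0 0 0 0 255"

```text
time_s: 4.5
ee_pos: [0.4819, 0.1348, -0.015]
eef_rot: [-3.141, 0.003, 0.421]
force: [0.6, -0.1, -0.1]
grip_width: 0.0004
grip_force: 0.0
```

```bash
python3 - <<'E'
from h import *
c=cam("wrist"); P=cloud(c); o=ctrl.get_obs(); print(o["ee_pos"].round(4),o["force"].round(2))
for v in range(228,250,3): print(v,P[v,275].round(3),P[v,292].round(3))
E
```

```text
[ 0.4823  0.1349 -0.0141] [ 0.4  -0.44 -0.22]
228 [0.493 0.146 0.011] [0.498 0.137 0.011]
231 [0.491 0.145 0.01 ] [0.496 0.136 0.011]
234 [0.489 0.145 0.01 ] [0.494 0.135 0.01 ]
237 [0.488 0.144 0.011] [0.492 0.134 0.01 ]
240 [0.486 0.143 0.011] [0.49  0.133 0.01 ]
243 [0.489 0.144 0.024] [0.493 0.135 0.025]
246 [0.489 0.144 0.03 ] [0.493 0.135 0.028]
249 [0.489 0.144 0.033] [0.493 0.135 0.033]
```

The tip is really at z≈0.021, clear of the board. Now the toe push.

Emit:
carry_out --motion "0.0055 0.0025 0 0 0 0 255; 0.0055 0.0025 0 0 0 0 255; 0.0055 0.0025 0 0 0 0 255; 0.0046 0.002 0 0 0 0 255; 0.0046 0.002 0 0 0 0 255; 0.0046 0.002 0 0 0 0 255; 0.0046 0.002 0 0 0 0 255; 0.0046 0.002 0 0 0 0 255; 0.0046 0.002 0 0 0 0 255; 0.0046 0.002 0 0 0 0 255; 0.0046 0.002 0 0 0 0 255; 0.0046 0.002 0 0 0 0 255; -0.009 -0.004 0 0 0 0 255; -0.009 -0.004 0 0 0 0 255; 0 0 0.035 0 0 0 255; 0 0 0.04 0 0 0 255; 0 0 0.04 0 0 0 255; 0 0 0.04 0 0 0 255"

```text
time_s: 6.05
ee_pos: [0.5224, 0.1524, 0.144]
eef_rot: [3.141, -0.0, 0.421]
force: [0.3, 0.1, 0.1]
grip_width: 0.0007
grip_force: 0.0
```

```bash
python3 - <<'E'
from h import *
c=cam("wrist"); save(c,"w3.png"); measure(c,(.606,.1073,1.729));o=ctrl.get_obs(); print(o["ee_pos"].round(4),o["force"].round(2))
measure(cam("top"))
E
```

```text
fit [0.635  0.1093 2.1514] cost 0.0012371563171354775 rms 0.002409885722559105
fit [0.6341 0.1106 5.2882] cost 0.0022327856623049923 rms 0.00395377578593391
board [0.6062 0.1062 1.7292] n 722 914 res 0.0017
sole in board: x -1.5 y -28.9 mm yaw 24.2 deg
toe [0.5922 0.1746] target [0.5939 0.1833]
heel [0.6811 0.0391] target [0.6195 0.0233]
[0.5256 0.1531 0.1523] [ 0.63 -0.75  8.49]
fit [0.6353 0.1181 2.0083] cost 0.0012509032131906381 rms 0.012743363161567446
fit [ 0.7149 -0.0116  5.3863] cost 0.001260905807737348 rms 0.01212163741802239
board [0.603  0.1061 1.7316] n 56 79 res 0.0022
sole in board: x 6.7 y -33.8 mm yaw 15.9 deg
toe [0.6023 0.1887] target [0.5905 0.1831]
heel [0.6709 0.042 ] target [0.6165 0.0232]
```

View pics/w3.png

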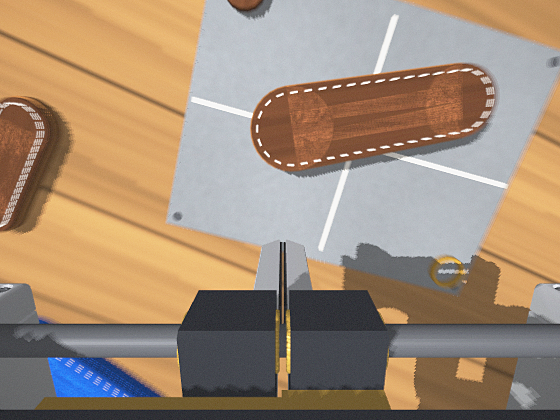

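The picture shows the sole at (370,115), turned to about 24° and shifted to the far side, with the lines clear. Next I go over it to the far side of the heel.

Emit:
carry_out --motion "0.0267 -0.011 0 0 0 0 255; 0.0267 -0.011 0 0 0 0 255; 0.0267 -0.011 0 0 0 0 255; 0.0267 -0.011 0 0 0 0 255; 0.0267 -0.011 0 0 0 0 255; 0.0267 -0.011 0 0 0 0 255; 0.0267 -0.011 0 0 0 0 255; 0.0267 -0.011 0 0 0 0 255; 0 0 -0.03 0 0 0 255; 0 0 -0.03 0 0 0 255; 0 0 -0.03 0 0 0 255; 0 0 -0.03 0 0 0 255; 0 0 -0.02 0 0 0 255; 0 0 0 0 0 0 255; 0 0 0 0 0 0 255"

```text
time_s: 7.4
ee_pos: [0.7356, 0.0644, 0.0008]
eef_rot: [-3.141, 0.002, 0.421]
force: [-0.3, 0.1, 0.9]
grip_width: 0.0006
grip_force: 0.0
```

Emit:
carry_out --motion "0 0 -0.008 0 0 0 255; 0 0 -0.007 0 0 0 255; 0 0 0 0 0 0 255; -0.0055 -0.0025 0 0 0 0 255; -0.0055 -0.0025 0 0 0 0 255; -0.0046 -0.002 0 0 0 0 255; -0.0046 -0.002 0 0 0 0 255; -0.0046 -0.002 0 0 0 0 255; -0.0046 -0.002 0 0 0 0 255; -0.0046 -0.002 0 0 0 0 255; -0.0046 -0.002 0 0 0 0 255; -0.0046 -0.002 0 0 0 0 255; -0.0046 -0.002 0 0 0 0 255; -0.0046 -0.002 0 0 0 0 255; -0.0046 -0.002 0 0 0 0 255; -0.0046 -0.002 0 0 0 0 255"

```text
time_s: 8.73
ee_pos: [0.674, 0.0372, -0.013]
eef_rot: [3.142, -0.0, 0.421]
force: [1.3, 0.0, 1.2]
grip_width: 0.0006
grip_force: 0.9
```

Emit:
carry_out --motion "0.008 0.0035 0 0 0 0 255; 0.01 0.0045 0 0 0 0 255; 0 0 0.03 0 0 0 255; 0 0 0.04 0 0 0 255; -0.025 0.01 0.03 0 0 0 255; -0.03 0.012 0 0 0 0 255; -0.03 0.012 0 0 0 0 255; -0.03 0.012 0 0 0 0 255; -0.03 0.012 0 0 0 0 255; -0.03 0.012 0 0 0 0 255; -0.02 0.01 0 0 0 0 255; 0 0 0 0 0 0 255; 0 0 0 0 0 0 255"

```text
time_s: 9.82
ee_pos: [0.4968, 0.1256, 0.0872]
eef_rot: [3.141, -0.0, 0.422]
force: [-0.5, 0.4, -0.1]
grip_width: 0.0007
grip_force: 0.0
```

```bash
python3 - <<'E'
from h import *
c=cam("wrist"); save(c,"w4.png"); measure(c,(.606,.1065,1.729));o=ctrl.get_obs(); print(o["ee_pos"].round(4),o["force"].round(2))
E
```

```text
fit [0.6061 0.1088 1.833 ] cost 0.0014915648976361593 rms 0.0023672925826625298
fit [0.6057 0.1104 4.9683] cost 0.0026621972078104024 rms 0.0038502778904967276
board [0.6065 0.1073 1.7291] n 384 890 res 0.0015
sole in board: x 1.5 y 0.1 mm yaw 6.0 deg
toe [0.5859 0.1842] target [0.5942 0.1844]
heel [0.6279 0.0277] target [0.6197 0.0244]
[0.4976 0.1253 0.0872] [-0.4  -0.07 -0.66]
```

View pics/w4.png

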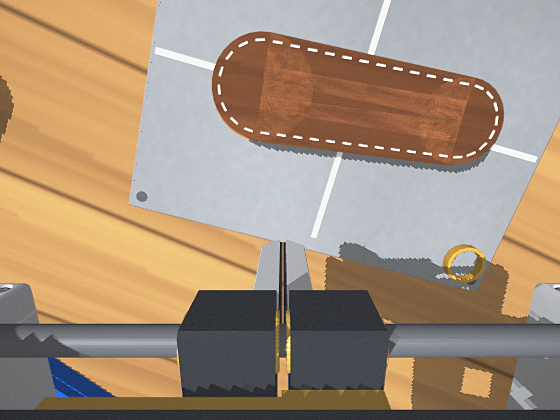

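The picture shows the sole nearly on the line, from toe (262,85) to heel (465,120). It is centred within about 2 mm with 6° of yaw left. I'll turn the tool square to the board and give the toe a small tap.

Emit:
carry_out --motion "0.0095 0.0235 0 0 0 -7.1 255; 0.01 0.0235 0 0 0 -7.1 255; 0 0 -0.03 0 0 0 255; 0 0 -0.03 0 0 0 255; 0 0 -0.03 0 0 0 255; 0 0 -0.011 0 0 0 255; 0 0 0 0 0 0 255; 0.005 0.0009 0 0 0 0 255; 0.005 0.0009 0 0 0 0 255; 0.005 0.0009 0 0 0 0 255; 0.004 0.0006 0 0 0 0 255; 0.003 0.0005 0 0 0 0 255; 0.003 0.0005 0 0 0 0 255; 0.003 0.0005 0 0 0 0 255; 0 0 0 0 0 0 255; -0.01 -0.0017 0 0 0 0 255; -0.01 -0.0017 0 0 0 0 255; 0 0 0.03 0 0 0 255; 0 0 0.04 0 0 0 255; 0 0 0.03 0 0 0 255"

```text
time_s: 11.53
ee_pos: [0.525, 0.1738, 0.0883]
eef_rot: [3.142, -0.001, 0.173]
force: [0.3, -0.4, 0.5]
grip_width: 0.0003
grip_force: 0.0
```

Emit:
carry_out --motion "0 0 0.02 0 0 0 255; -0.02 -0.01 0 0 0 0 255; -0.01 0 0 0 0 0 255; 0 0 0 0 0 0 255; 0 0 0 0 0 0 255"

```text
time_s: 11.95
ee_pos: [0.4951, 0.1638, 0.1063]
eef_rot: [-3.142, -0.001, 0.173]
force: [0.4, -0.5, 1.0]
grip_width: 0.0005
grip_force: 0.0
```

```bash
sed -i 's/P\[...,2\]>.030)/P[...,2]>.033)/' h.py; python3 - <<'E'
from h import *
c=cam("wrist"); measure(c,(.606,.1065,1.729));o=ctrl.get_obs(); print(o["ee_pos"].round(4),o["eef_rot"].round(3),o["force"].round(2))
E
```

```text
fit [0.6121 0.1081 1.7664] cost 0.001390306553798155 rms 0.002343654321004309
fit [0.6118 0.1096 4.9039] cost 0.002652929810771862 rms 0.0040000321111303755
board [0.6064 0.1074 1.7287] n 349 730 res 0.0015
sole in board: x -0.2 y -5.8 mm yaw 2.2 deg
toe [0.597  0.1846] target [0.5941 0.1844]
heel [0.6285 0.0257] target [0.6196 0.0244]
[0.4954 0.1639 0.1061] [-3.142e+00 -1.000e-03  1.730e-01] [ 0.32 -0.09 -0.18]
```

Emit:
carry_out --motion "0.0327 -0.0213 0 0 0 0 255; 0.0327 -0.0213 0 0 0 0 255; 0.0327 -0.0213 0 0 0 0 255; 0.0327 -0.0213 0 0 0 0 255; 0.0327 -0.0212 0 0 0 0 255; 0.0325 -0.0212 0 0 0 0 255; 0 0 0 0 0 0 255; 0 0 -0.03 0 0 0 255; 0 0 -0.03 0 0 0 255; 0 0 -0.03 0 0 0 255; 0 0 -0.02 0 0 0 255; 0 0 -0.01 0 0 0 255; 0 0 0 0 0 0 255; 0 0 0 0 0 0 255"

```text
time_s: 13.17
ee_pos: [0.6913, 0.0362, -0.0136]
eef_rot: [3.142, -0.0, 0.173]
force: [-0.1, -0.3, 0.2]
grip_width: 0.0005
grip_force: 0.0
```

Emit:
carry_out --motion "-0.005 -0.0009 0 0 0 0 255; -0.005 -0.0009 0 0 0 0 255; -0.005 -0.0009 0 0 0 0 255; -0.004 -0.0006 0 0 0 0 255; -0.003 -0.0005 0 0 0 0 255; -0.003 -0.0005 0 0 0 0 255; -0.003 -0.0005 0 0 0 0 255; 0 0 0 0 0 0 255; 0.01 0.0017 0 0 0 0 255; 0.01 0.0017 0 0 0 0 255; 0 0 0.03 0 0 0 255; 0 0 0.04 0 0 0 255; 0 0 0.04 0 0 0 255; 0 0 0.01 0 0 0 255; -0.0327 0.0213 0 0 0 0 255; -0.0327 0.0213 0 0 0 0 255; -0.0327 0.0213 0 0 0 0 255; -0.0327 0.0213 0 0 0 0 255; -0.0327 0.0212 0 0 0 0 255; -0.0325 0.0212 0 0 0 0 255"

```text
time_s: 14.83
ee_pos: [0.4849, 0.163, 0.1057]
eef_rot: [-3.142, 0.0, 0.173]
force: [0.4, 0.6, 0.4]
grip_width: 0.0003
grip_force: 0.0
```

Emit:
carry_out --motion "0 0 0.02 0 0 0 255; 0 0 0.02 0 0 0 255; 0 0 0 0 0 0 255; 0 0 0 0 0 0 255"

```text
time_s: 15.17
ee_pos: [0.4871, 0.1626, 0.1465]
eef_rot: [-3.141, -0.002, 0.173]
force: [0.4, 0.5, -0.0]
grip_width: 0.0003
grip_force: 0.0
```

```bash
python3 - <<'E'
from h import *
c=cam("wrist"); save(c,"w5.png"); s,q=measure(c,(.606,.1065,1.729));o=ctrl.get_obs(); print(o["ee_pos"].round(4),o["force"].round(2))
E
```

```text
fit [0.6062 0.1087 1.7001] cost 0.0013245015684326994 rms 0.0024814794577404015
fit [0.6059 0.1104 4.8349] cost 0.0022567004345849947 rms 0.0039535372975271835
board [0.6063 0.1074 1.7293] n 275 643 res 0.0015
sole in board: x 1.4 y -0.1 mm yaw -1.7 deg
toe [0.5961 0.1861] target [0.594  0.1844]
heel [0.617  0.0254] target [0.6196 0.0244]
[0.4868 0.1624 0.1456] [-0.29 -0.67 -0.05]
```

View pics/w5.png

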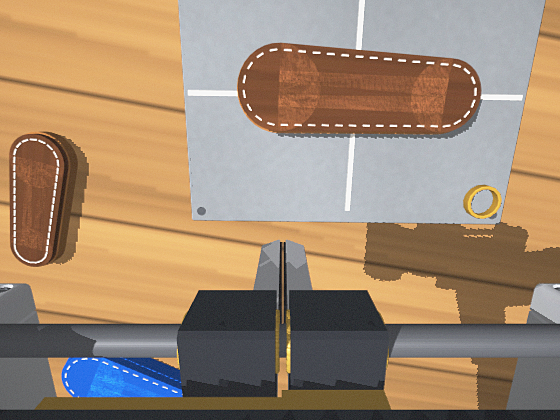

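The picture shows the sole on both lines, from (240,88) to (480,90), with about -1.7° of yaw left. Two small 3 mm taps should finish it: heel from the near side, then toe from the far side.

Emit:
carry_out --motion "0.0168 -0.037 0 0 0 0 255; 0.0168 -0.037 0 0 0 0 255; 0.0167 -0.037 0 0 0 0 255; 0.0167 -0.037 0 0 0 0 255; 0 0 0 0 0 0 255; 0 0 -0.04 0 0 0 255; 0 0 -0.04 0 0 0 255; 0 0 -0.04 0 0 0 255; 0 0 -0.03 0 0 0 255; 0 0 -0.01 0 0 0 255; 0 0 0 0 0 0 255; 0 0 0 0 0 0 255"

```text
time_s: 16.22
ee_pos: [0.5542, 0.0144, -0.0135]
eef_rot: [-3.142, 0.0, 0.173]
force: [-0.1, 0.3, -0.5]
grip_width: 0.0007
grip_force: 0.0
```

Emit:
carry_out --motion "0.005 0.0009 0 0 0 0 255; 0.005 0.0009 0 0 0 0 255; 0.004 0.0006 0 0 0 0 255; 0.003 0.0005 0 0 0 0 255; 0.003 0.0005 0 0 0 0 255; 0 0 0 0 0 0 255; 0 0 0 0 0 0 255; -0.01 -0.0017 0 0 0 0 255; -0.01 -0.0017 0 0 0 0 255; 0 0 0.03 0 0 0 255; 0 0 0.04 0 0 0 255; 0 0 0.04 0 0 0 255; -0.015 0.035 0.04 0 0 0 255; -0.015 0.037 0.01 0 0 0 255; -0.018 0.037 0 0 0 0 255; -0.017 0.037 0 0 0 0 255; 0 0 0 0 0 0 255; 0 0 0 0 0 0 255"

```text
time_s: 17.72
ee_pos: [0.4919, 0.1532, 0.1364]
eef_rot: [-3.142, -0.0, 0.176]
force: [0.4, -0.4, -0.1]
grip_width: 0.0003
grip_force: 0.0
```

```bash
python3 - <<'E'
from h import *
c=cam("wrist"); s,q=measure(c,(.606,.1065,1.729));o=ctrl.get_obs(); print(o["ee_pos"].round(4),o["force"].round(2))
E
```

```text
fit [0.6074 0.1094 1.7159] cost 0.0013933209938644226 rms 0.002485243676514331
fit [0.6068 0.111  4.8456] cost 0.002496714129411147 rms 0.004142820066432043
board [0.6063 0.1071 1.7289] n 294 688 res 0.0015
sole in board: x 2.1 y -1.4 mm yaw -0.7 deg
toe [0.5961 0.1866] target [0.594  0.1841]
heel [0.6195 0.0263] target [0.6195 0.0241]
[0.4924 0.152  0.1362] [-0.11  0.09 -0.57]
```

Emit:
carry_out --motion "0.0346 0.0093 0 0 0 0 255; 0.0346 0.0093 0 0 0 0 255; 0.0346 0.0093 0 0 0 0 255; 0.0346 0.0093 0 0 0 0 255; 0.0346 0.0093 0 0 0 0 255; 0 0 0 0 0 0 255; 0 0 -0.04 0 0 0 255; 0 0 -0.04 0 0 0 255; 0 0 -0.04 0 0 0 255; 0 0 -0.02 0 0 0 255; 0 0 -0.01 0 0 0 255; 0 0 0 0 0 0 255; 0 0 0 0 0 0 255"

```text
time_s: 18.85
ee_pos: [0.6664, 0.1976, -0.0128]
eef_rot: [-3.142, -0.001, 0.172]
force: [-0.6, -0.5, 0.4]
grip_width: 0.0007
grip_force: 0.0
```

Emit:
carry_out --motion "-0.005 -0.0009 0 0 0 0 255; -0.005 -0.0009 0 0 0 0 255; -0.0045 -0.0007 0 0 0 0 255; -0.003 -0.0005 0 0 0 0 255; -0.003 -0.0005 0 0 0 0 255; 0 0 0 0 0 0 255; 0 0 0 0 0 0 255; 0.01 0.0017 0 0 0 0 255; 0.01 0.0017 0 0 0 0 255; 0 0 0.03 0 0 0 255; 0 0 0.04 0 0 0 255; 0 0 0.04 0 0 0 255; 0 0 0.04 0 0 0 255; -0.0346 -0.0093 0 0 0 0 255; -0.0346 -0.0093 0 0 0 0 255; -0.0346 -0.0093 0 0 0 0 255; -0.0346 -0.0093 0 0 0 0 255; -0.0346 -0.0093 0 0 0 0 255; 0 0 0 0 0 0 255; 0 0 0 0 0 0 255"

```text
time_s: 20.52
ee_pos: [0.4914, 0.1515, 0.1368]
eef_rot: [-3.142, -0.001, 0.173]
force: [-0.3, 0.9, 1.0]
grip_width: 0.0009
grip_force: 0.0
```

```bash
python3 - <<'E'
from h import *
c=cam("wrist"); save(c,"w6.png"); s,q=measure(c,(.606,.1065,1.729));o=ctrl.get_obs(); print(o["ee_pos"].round(4),o["force"].round(2))
E
```

```text
fit [0.6067 0.1092 1.7294] cost 0.0013262571408282915 rms 0.0024285268305241177
fit [0.6065 0.1108 4.8715] cost 0.002388516965084495 rms 0.003998759153097123
board [0.6067 0.1075 1.7294] n 285 679 res 0.0015
sole in board: x 1.7 y -0.3 mm yaw 0.0 deg
toe [0.5943 0.1862] target [0.5943 0.1845]
heel [0.6199 0.0262] target [0.6199 0.0245]
[0.4926 0.1518 0.1369] [0.4  1.05 0.19]
```

View pics/w6.png

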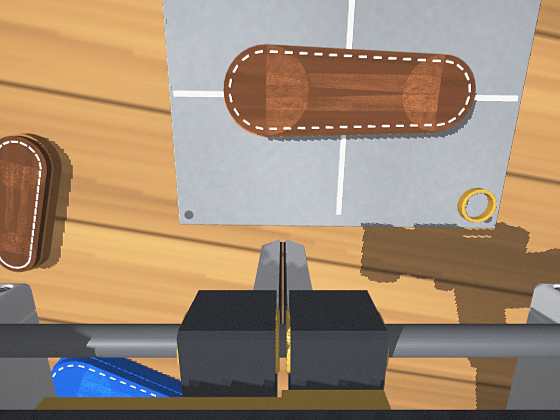

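The sole lies straight along the long line from (225,90) to (475,90), centred within 2 mm at 0.0°. The gripper is clear of everything, so I'm handing in.

```bash
python3 -c "
from station import ctrl
print(ctrl.hand_in())"
```

```text
the job is handed in; nothing more can be done
None
```

I handed the job in at about 20.6 s: by the wrist camera the large sole lies flat along the long white line at 0.0°, centred within about 2 mm of where the lines cross, and I did not touch the small sole.

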